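# Make up the retouching kit and the tear-mending kit

## Task

Make up the two treatment kits from the stock at the back: the blue and the red pigment jar go into the charcoal-foam tray with the brush, one in each round recess; the thread spool, the black eye loupe and the small dark green weight go into the light-grey-foam tray with the tweezers, each in the recess cut to its size. Seat each piece fully down and upright in its recess, do not tip anything over on the way, and leave the ochre jar and the large brown weight where they stand.

Things in the scene. Friction and masses are not known exactly. Their poses are not given: they have to be found in the camera images.
- retouch_tray: CHARCOAL-foam fixed beech tray 108x210 mm, frame 26 high, foam top 22, recess floors 10 above the table. Origin: centre of underside; z up, y along its length. Brush in the long slot (x +33), eraser in a pocket (y -72.5). Two empty round recesses with yellow floors, 57 mm across, at x -12.5, y +55.5 and -15 mm, for the two jars.
- mending_tray: LIGHT-GREY-foam fixed beech tray 108x210 mm, frame 26 high, foam top 22, recess floors 10 above the table. Origin: centre of underside; z up, y along its length. Tweezers in the long slot (x +33). Empty recesses with blue floors, all at x -12.5: 46 (x) by 66 (y) at y +57.8 for the weight; round 52 at y -10.5 for the loupe; round 45 at y -68.2 mm for the spool.
- blue_jar_center (a point): BLUE glass pigment jar with a screw cap, 41 mm diameter, 52 mm high, 75 g; white cap with a blue colour dot on top. The point is its centre, half-way up; its z axis points up when it stands.
- red_jar_center (a point): RED glass pigment jar with a screw cap, 41 mm diameter, 52 mm high, 75 g; black cap with a red colour dot on top. The point is its centre, half-way up; its z axis points up when it stands.
- thread_spool_center (a point): spool of pale linen thread with wooden ends, standing, 29 mm diameter, 40 mm high, 30 g. The point is its centre, half-way up; its z axis points up when it stands.
- eye_loupe_center (a point): black eye loupe, a plain barrel standing, 36 mm diameter, 39 mm high, 32 g. The point is its centre, half-way up; its z axis points up when it stands.
- small_weight_center (a point): small DARK GREEN-GREY covered block weight with a brass knob; block 30 mm (x) by 50 mm (y), 31 mm high, knob 17 mm diameter up to 47 mm; about 330 g. The point is half-way up the block, 16 mm above its underside; x across its width, y along its length, z up.
- ochre_jar_center (a point): OCHRE (orange-brown) glass pigment jar with a screw cap, 41 mm diameter, 52 mm high, 75 g; black cap with an ochre dot on top. Not wanted: leave it. The point is its centre, half-way up; its z axis points up when it stands.
- large_weight_center (a point): large BROWN covered block weight with a brass knob; block 32 mm (x) by 62 mm (y), 35 mm high, knob up to 51 mm. Not wanted: leave it. The point is 18 mm above its underside; y along its length, z up.
There are look-alikes about, which are no part of the job. Leave any purple look-alike of the part that bears small_weight_center alone. What is shaped like the part that bears blue_jar_center but purple is not meant.

How it is judged (in metres and radians):
At the end, for the whole second after the job is handed in: Each jar in a round recess of the charcoal tray; weight, loupe and spool each in its own recess of the light grey tray: within 11 mm of the recess centre in x and y, 5 mm of seated height, 7 degrees of upright, at rest; ochre jar and brown weight moved less than 30 mm (((x of blue_jar_center in the frame of retouch_tray between -0.0235 and -0.0015 m and y of blue_jar_center in the frame of retouch_tray between 0.0445 and 0.0665 m and z of blue_jar_center in the frame of retouch_tray between 0.031 and 0.041 m and angle between blue_jar_center's own z axis and vertical below 0.12 rad) or (x of blue_jar_center in the frame of retouch_tray between -0.0235 and -0.0015 m and y of blue_jar_center in the frame of retouch_tray between -0.026 and -0.004 m and z of blue_jar_center in the frame of retouch_tray between 0.031 and 0.041 m and angle between blue_jar_center's own z axis and vertical below 0.12 rad)) and ((x of red_jar_center in the frame of retouch_tray between -0.0235 and -0.0015 m and y of red_jar_center in the frame of retouch_tray between 0.0445 and 0.0665 m and z of red_jar_center in the frame of retouch_tray between 0.031 and 0.041 m and angle between red_jar_center's own z axis and vertical below 0.12 rad) or (x of red_jar_center in the frame of retouch_tray between -0.0235 and -0.0015 m and y of red_jar_center in the frame of retouch_tray between -0.026 and -0.004 m and z of red_jar_center in the frame of retouch_tray between 0.031 and 0.041 m and angle between red_jar_center's own z axis and vertical below 0.12 rad)) and x of small_weight_center in the frame of mending_tray between -0.0235 and -0.0015 m and y of small_weight_center in the frame of mending_tray between 0.0468 and 0.0688 m and z of small_weight_center in the frame of mending_tray between 0.021 and 0.031 m and angle between each of small_weight_center, eye_loupe_center, thread_spool_center's own z axis and vertical below 0.12 rad and x of eye_loupe_center in the frame of mending_tray between -0.0235 and -0.0015 m and y of eye_loupe_center in the frame of mending_tray between -0.0215 and 0.0005 m and z of eye_loupe_center in the frame of mending_tray between 0.0245 and 0.0345 m and x of thread_spool_center in the frame of mending_tray between -0.0235 and -0.0015 m and y of thread_spool_center in the frame of mending_tray between -0.0792 and -0.0572 m and z of thread_spool_center in the frame of mending_tray between 0.025 and 0.035 m and distance of each of ochre_jar_center, large_weight_center from where it was at the start of the episode below 0.03 m and linear speed of each of blue_jar, red_jar, thread_spool, eye_loupe, small_weight below 0.02 m/s and angular speed of each of blue_jar, red_jar, thread_spool, eye_loupe, small_weight below 0.2 rad/s); the robot touches nothing.
It fails at once if a piece of the kits is tipped over (leans more than 40 degrees) (angle between any of blue_jar_center, red_jar_center, thread_spool_center, eye_loupe_center, small_weight_center's own z axis and vertical above 0.7 rad).
It fails at once if the ochre jar or the large brown weight is shifted by more than 30 mm or tipped over (not (distance of ochre_jar_center from where it was at the start of the episode below 0.03 m) or not (distance of large_weight_center from where it was at the start of the episode below 0.03 m) or angle between any of ochre_jar_center, large_weight_center's own z axis and vertical above 0.7 rad).
It also fails if it takes over 125 s, if anything falls off the work surface, if the arm or the gripper's body presses on something with over 40 N, if the wrist force passes 120 N, or if a joint passes its speed limit or range.

## Robot

A 7-joint arm with a two-finger parallel gripper is mounted at the origin on the work surface; the furniture and walls round the work are solid. World frame = base frame: x ahead of the robot, y to its left, z up, the work surface at z = 0. Lengths are in mm, angles in degrees, forces in N, time in s.
With the tool pointing down it reaches from about 400 to 900 mm from the base axis. Payload 5.6 kg.
Tool frame: the origin (TCP) lies at the very end of the fingers, on their centre line; the grasp point (between the pads) lies robot.hold_point_z behind it (robot.hold_point_z is the distance from the TCP to the grasp point, in mm); z points along the fingers, y is the line along which they close (so a half turn about z gives the same grasp; the last joint's range is limited). The gripper opens to 92 mm and grips with 3 to 60 N. Pads are 20 mm wide; open, the fingers measure 128 mm over their backs; the gripper's body (75 mm by 189 mm) begins 69 mm behind the grasp point.
Start: joints at [-69.672, 26.786, -0.665, 91.828, 0.344, 61.387, -3.226], TCP at [251.845, 599.236, 214.592] pointing down, gripper open.
Joint ranges: [-144.91, 144.91], [-17.63, 115.5], [-89.93, 88.59], [15.96, 139.68], [-74.01, 254.01], [8.47, 105.57], [-167.45, 167.45]. Speed limits (degrees/s): [147.25, 147.25, 180, 180, 180, 180, 180].

## Interface

Orientations are given as [roll, pitch, yaw] about the fixed x, y, z axes, in that order (R = Rz(yaw) Ry(pitch) Rx(roll)).
In Python, from rig import robot gives the robot as it stands.
- The arm moves only by the tool send_rows, never from a script. Its argument "rows" is a list of rows, each an object with "delta_pos": the shift along the tool's x, y, z in m, a list of three; "dr": the turn, a rotation vector about the tool's x, y, z in rad, a list of three; "fingers": the gripper command: -1 is shut, 1 is fully open, values between are in proportion. A call has 1 to 20 rows; each row shifts and turns the commanded pose from where the row before left it, along the tool's axes as they then stand; what a row does not reach is not made up. A row lasts 1/8 s, in which the tool goes at most 62.5 mm and 10.7 degrees, less where a joint would pass 70% of its speed; a pose out of reach is approached as far as the arm can. A call with a gripper value outside its range is refused whole. The fingers move at their own pace and stop on an object; the grip force is fixed at half the most. Time passes only in rows, so rows that do not move let the fingers close. It gives the time, the measured TCP pose, the force, the opening and the grip force at its end, in the units of the state.
- robot.read_state(): the state, without advancing time (a new reading comes with each control period).
- robot.grab_frame(name): name is "scene" or "top" or "wrist"; returns a dict with "image" (480x640x3 uint8, blue, green, red), "fx", "fy", "cx", "cy" (pixels), "k1" (the pictures are not rectified: a ray, as slopes to the right and down, at radius r is drawn at 1 + k1 r^2 times it, then the intrinsics apply), "R" (3x3) and "t" (3): a world point X has camera coordinates R X + t; the wrist camera has in their place "hand_eye" (4x4, takes a point from camera to tool coordinates, whose origin is the TCP and whose axes are the flange's). Camera axes: x right, y down, z forward; pixel columns grow to the right and rows downward; lengths in mm; the calibration is good to about 2 mm. A picture is of the moment at which its call begins: read the wrist's pose just before it. There is no depth.
- robot.sign_off(): hands the job in; it is judged then, once.
The state is a dict: "time": time; "joint_pos": joint angles; "qvel": joint speeds; "tau": joint torques, N m; "eef_pos": TCP position; "eef_rot": TCP orientation; "contact_force": force on the tool from outside, world axes, zero at the start; "torque": the same for the moment, N m; "finger_gap": finger opening in mm; "gripper_force": force on a finger pad.
Only numpy, scipy, OpenCV 4.12 (cv2) and the standard library are available. Lean on these libraries where they do the work, as an engineer would, in place of code of your own. Each camera call takes 0.05 s, during which the arm holds its last target. There are 200 camera calls.

## Working session

There is one attempt and no reset: what is moved stays moved. The work goes in short steps, Python scripts to look and compute and a tool call to move; the robot and the scene stay as the last step left them, time stands still between calls to the robot, and variables do not carry over. Pictures are saved under pics/ and viewed, at most 14 in all, crops included, and the job is handed in when it is done.

Besides the shell and the picture viewer there is one more tool, called after "Call:" as name([rows], argument=value, ...), one row to a line, values as JSON. send_rows: Moves the arm, as the interface text tells. Its arguments: {"type":"object","properties":{"rows":{"type":"array","items":{"type":"object","properties":{"delta_pos":{"type":"array","items":{"type":"number"}},"dr":{"type":"array","items":{"type":"number"}},"fingers":{"type":"number"}}}}},"required":["rows"]}

```bash
mkdir -p pics; ls; python3 - <<'E'
from rig import robot
import cv2
print(robot.read_state()); print(robot.hold_point_z)
for n in("top","scene"):
    f=robot.grab_frame(n); cv2.imwrite(f"pics/{n}0.png",f["image"]); print({k:v for k,v in f.items() if k!="image"})
f=robot.grab_frame("wrist");print({k:v for k,v in f.items() if k!="image"})
E
```

```text
pics
{'time': 0.0, 'joint_pos': array([-69.67100369,  26.83665588,  -0.66407996,  91.88138857,
         0.34394458,  61.38572925,  -3.22401043]), 'qvel': array([-0.05154677, -0.00368449,  0.04030612,  0.05954334, -0.00770103,
       -0.00746532,  0.05616537]), 'tau': array([ 8.27926251e-04, -5.20578897e+01, -1.14004710e-02, -2.43750644e+01,
       -5.64338558e-02,  1.71321002e-02,  1.58178505e-04]), 'eef_pos': array([251.65448424, 598.6710651 , 213.62953682]), 'eef_rot': array([-1.79898471e+02,  7.57232035e-03,  1.57204817e+02]), 'contact_force': array([-0.35812803, -0.82987635,  0.86762954]), 'torque': array([ 0.00964939,  0.01253237, -0.01368054]), 'gripper_force': 0.0, 'finger_gap': 92.05481425249226}
18.700000000000003
{'fx': 495.6151426526881, 'fy': 495.6151426526881, 'cx': 332.98954488862444, 'cy': 248.06157776352632, 'k1': -0.08866118009093969, 'R': array([[-0.02342762, -0.99967155,  0.01038957],
       [-0.98651027,  0.0214325 , -0.16229027],
       [ 0.16201429, -0.01405149, -0.98668836]]), 't': array([285.60864525, 539.40352854, 834.00905663])}
{'fx': 557.0444979839966, 'fy': 557.0444979839966, 'cx': 323.2831186052541, 'cy': 243.4345535720016, 'k1': -0.09898106044235273, 'R': array([[-0.87561666, -0.48292491,  0.00888784],
       [-0.24706701,  0.43200704, -0.86736832],
       [ 0.41503416, -0.76167805, -0.49758738]]), 't': array([ 578.28669168,   50.40932062, 1102.3816679 ])}
{'fx': 350.6350032909872, 'fy': 350.6350032909872, 'cx': 319.697026011898, 'cy': 234.97400868468074, 'k1': -0.008320409380397317, 'hand_eye': array([[-1.69610476e-03, -9.66176467e-01, -2.57876244e-01,
         7.20667677e+01],
       [ 9.99998559e-01, -1.65789832e-03, -3.65601605e-04,
         5.37761508e-01],
       [-7.42969267e-05, -2.57876493e-01,  9.66177887e-01,
        -1.70113868e+02],
       [ 0.00000000e+00,  0.00000000e+00,  0.00000000e+00,
         1.00000000e+00]])}
```

View pics/top0.png

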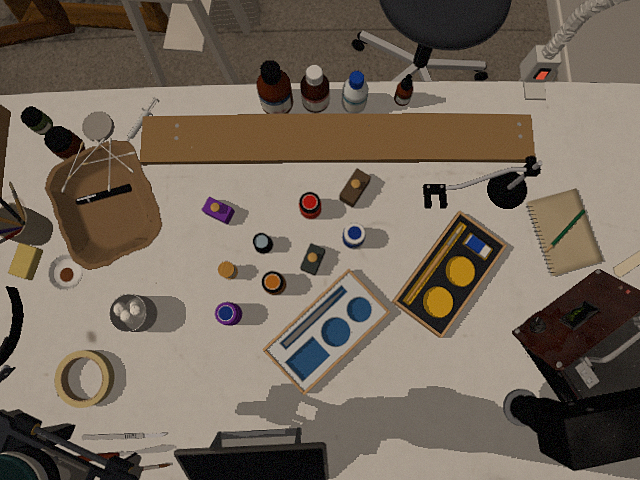

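View pics/scene0.png

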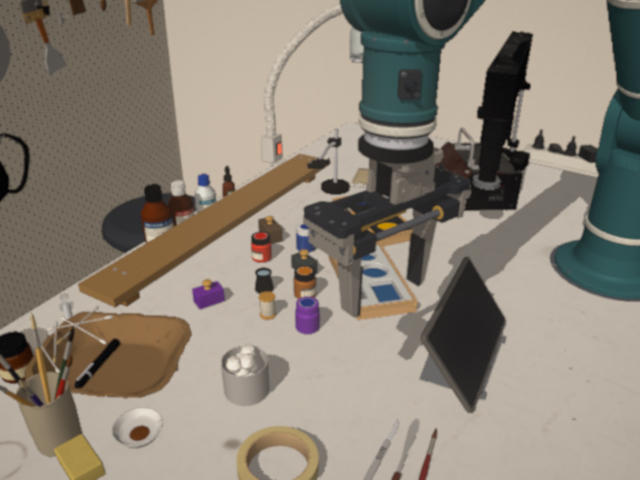

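The top view shows:
- **Jars:** blue (354,235), red (310,204), ochre (273,282), purple (228,313).
- **Weights:** small (313,259), large (355,187), purple (218,209).
- **Other pieces:** loupe (262,242), spool (228,269).
- **Trays:** light grey (327,332), charcoal (452,272).

The scene view agrees with this.

```bash
cat > h.py <<'E'
import numpy as np, cv2
from scipy.spatial.transform import Rotation as Ro
def cam(f,st=None):
    K=np.array([[f["fx"],0,f["cx"]],[0,f["fy"],f["cy"]],[0,0,1]]);D=np.array([f["k1"],0,0,0,0.])
    if "R" in f: R=f["R"].T; c=-R@f["t"]
    else:
        T=np.eye(4);T[:3,:3]=Ro.from_euler("xyz",st["eef_rot"],degrees=True).as_matrix();T[:3,3]=st["eef_pos"]
        T=T@f["hand_eye"];R=T[:3,:3];c=T[:3,3]
    return K,D,R,c
def px2w(C,uv,z):
    K,D,R,c=C
    p=cv2.undistortPoints(np.array(uv,float).reshape(-1,1,2),K,D).reshape(-1,2)
    d=np.c_[p,np.ones(len(p))]@R.T
    return c+d*((z-c[2])/d[:,2])[:,None]
def blobs(m,amin=20):
    m=cv2.morphologyEx(m.astype(np.uint8),cv2.MORPH_CLOSE,np.ones((3,3)))
    n,l,s,c=cv2.connectedComponentsWithStats(m)
    return [(s[i],c[i],(l==i)) for i in range(1,n) if s[i][4]>=amin]
E
python3 - <<'E'
from h import *
from rig import robot
f=robot.grab_frame("top");C=cam(f);im=f["image"]
print("cam",C[3])
for n,uv,z in [("blue",(354,232),52),("red",(310,203),52),("ochre",(273,281),52),("purple",(228,312),52),("loupe",(262,241),39),("spool",(228,268),40),("small",(314,254),47),("large",(355,182),51),("pw",(217,208),47),("lamp",(435,195),0),("robotpanel",(255,440),0)]:
    print(n,px2w(C,[uv],z)[0].round(1))
hsv=cv2.cvtColor(im,cv2.COLOR_BGR2HSV)
ok=np.zeros((480,640),bool);ok[180:410,190:520]=1
for n,lo,hi in(("yel",(18,150,120),(32,255,255)),("blu",(95,100,60),(112,255,220))):
    m=(cv2.inRange(hsv,lo,hi)>0)&ok
    for s,c,_ in blobs(m,60): print(n,s,px2w(C,[c],10)[0].round(1))
cv2.imwrite("pics/crop.png",cv2.resize(im[165:405,190:510],None,fx=2.5,fy=2.5,interpolation=cv2.INTER_CUBIC))
E
```

```text
cam [403.69686771 285.67313992 907.47962375]
blue [572.  235.8  52. ]
red [626.2 312.4  52. ]
ochre [488.6 378.7  52. ]
purple [436.8 456.5  52. ]
loupe [561.8 399.4  39. ]
spool [514.5 459.5  40. ]
small [535.1 307.   47. ]
large [663.6 231.2  51. ]
pw [622.1 479.2  47. ]
lamp [650.8  76.3   0. ]
robotpanel [211.8 418.7   0. ]
yel [446 257  29  29 658] [503.7  40.6  10. ]
yel [407 272  26  32  67] [469.4 119.9  10. ]
yel [423 287  30  30 696] [448.3  85.   10. ]
blu [349 227  12  12 111] [579.5 233.1  10. ]
blu [466 235  19  18 174] [553.    8.5  10. ]
blu [325 287  21  17 118] [465.8 267.4  10. ]
blu [347 298  24  24 422] [438.5 228.2  10. ]
blu [219 307  14  13 140] [436.7 469.6  10. ]
blu [322 318  28  28 611] [399.7 271.8  10. ]
blu [286 337  44  43 907] [353.7 322.9  10. ]
```

View pics/crop.png

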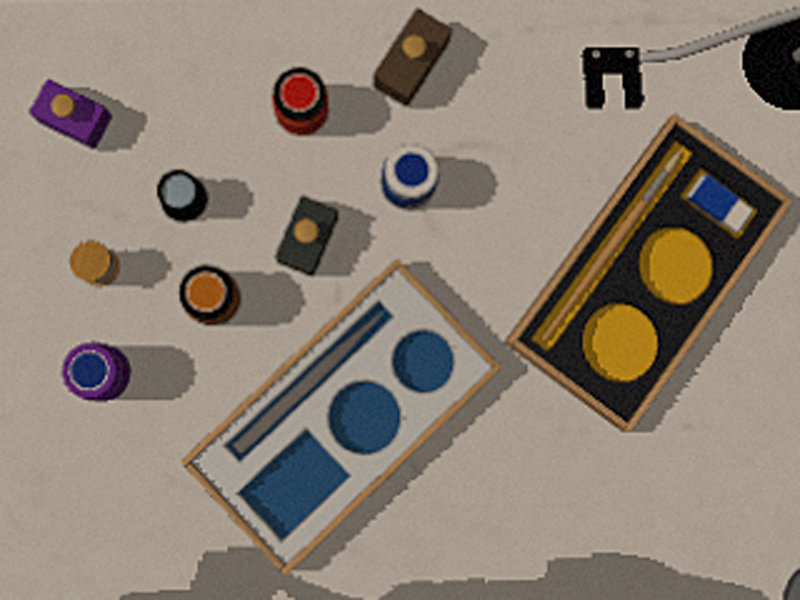

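Call:
send_rows([
  {"delta_pos": [0,0,-0.03],"dr": [0,0,0.139],"fingers": 0.5},
  {"delta_pos": [0,0,-0.016],"dr": [0,0,0.139],"fingers": 0.5},
  {"delta_pos": [-0.0396,-0.0066,0],"dr": [0,0,0],"fingers": 0.5},
  {"delta_pos": [-0.0396,-0.0066,0],"dr": [0,0,0],"fingers": 0.5},
  {"delta_pos": [-0.0396,-0.0066,0],"dr": [0,0,0],"fingers": 0.5},
  {"delta_pos": [-0.0396,-0.0066,0],"dr": [0,0,0],"fingers": 0.5},
  {"delta_pos": [-0.0396,-0.0066,0],"dr": [0,0,0],"fingers": 0.5},
  {"delta_pos": [-0.0396,-0.0066,0],"dr": [0,0,0],"fingers": 0.5},
  {"delta_pos": [-0.0396,-0.0066,0],"dr": [0,0,0],"fingers": 0.5},
  {"delta_pos": [-0.0396,-0.0066,0],"dr": [0,0,0],"fingers": 0.5},
  {"delta_pos": [-0.0396,-0.0066,0],"dr": [0,0,0],"fingers": 0.5},
  {"delta_pos": [-0.0396,-0.0066,0],"dr": [0,0,0],"fingers": 0.5},
  {"delta_pos": [0,0,0],"dr": [0,0,0],"fingers": 0.5},
  {"delta_pos": [0,0,0],"dr": [0,0,0],"fingers": 0.5},
])

```text
time: 1.95
eef_pos: [518.9, 300.6, 260.3]
eef_rot: [-180.0, -0.0, 141.3]
contact_force: [0.6, 0.6, 0.2]
finger_gap: 68.7
gripper_force: 0.0
```

```bash
python3 - <<'E'
from h import *
from rig import robot
st=robot.read_state();f=robot.grab_frame("wrist");C=cam(f,st);im=f["image"]
print(st["eef_pos"],st["eef_rot"],st["finger_gap"],st["contact_force"],"cam",C[3])
cv2.imwrite("pics/w1.png",im); np.savez("w1.npz",im=im,K=C[0],D=C[1],R=C[2],c=C[3])
E
```

```text
[518.91766066 300.5840083  260.34530977] [-1.79985427e+02 -4.51547606e-02  1.41303209e+02] 68.70481164742176 [0.58705724 0.59457013 0.20910445] cam [463.04432547 346.13994085 430.51526782]
```

View pics/w1.png

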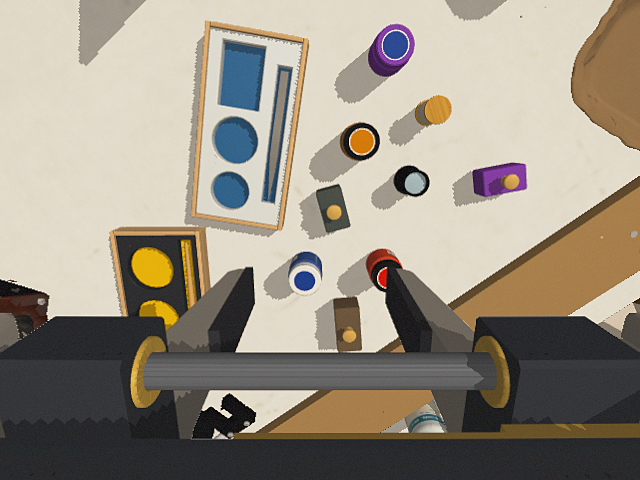

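The wrist view shows the pieces clearly: blue cap (306,277), red cap partly behind a finger (384,277), small weight (333,209), loupe (413,181), spool (437,109). The recess floors show at (242,75), (236,140), (231,190) and (153,266). Next I measure each one.

```bash
python3 - <<'E'
from h import *
d=np.load("w1.npz");im=d["im"];C=(d["K"],d["D"],d["R"],d["c"])
hsv=cv2.cvtColor(im,cv2.COLOR_BGR2HSV)
def reg(n,lo,hi,box,z,amin=30):
    x0,y0,x1,y1=box;m=cv2.inRange(hsv,lo,hi);k=np.zeros_like(m);k[y0:y1,x0:x1]=1
    for s,c,mm in blobs((m>0)&(k>0),amin):
        ys,xs=np.nonzero(mm);cn=cv2.convexHull(np.c_[xs,ys].astype(np.int32))
        (e,ax,an)=cv2.fitEllipse(cn) if len(cn)>5 else ((0,0),(0,0),0)
        w=px2w(C,cn.reshape(-1,2),z)[:,:2].astype(np.float32)
        r=cv2.minAreaRect(w)
        print(n,s.tolist(),"cen",px2w(C,[c],z)[0,:2].round(1),"ell",px2w(C,[e],z)[0,:2].round(1),"rect",np.round(r[0],1),np.round(r[1],1),round(r[2],1))
reg("blue",(105,100,60),(125,255,255),(285,255,330,300),52)
reg("red",(0,120,60),(8,255,255),(355,240,410,300),52)
reg("spool",(8,60,100),(25,255,255),(410,85,460,135),40)
reg("loupetop",(80,5,100),(110,80,255),(390,160,435,205),39)
reg("knob",(10,80,80),(25,255,255),(315,185,355,235),47)
reg("block",(0,0,20),(179,120,100),(312,180,352,235),31)
reg("floor",(95,80,60),(115,255,255),(200,20,265,215),10,300)
reg("yel",(20,150,120),(32,255,255),(125,240,180,300),10,300)
cv2.imwrite("pics/w1c.png",cv2.resize(im[170:310,280:440],None,fx=5,fy=4.28))
E
```

```text
blue [290, 255, 32, 23, 232] cen [557.3 254.1] ell [565.4 243.2] rect [559.4 251.5] [37.5 23.9] 35.8
blue [295, 272, 20, 19, 302] cen [572.8 234.9] ell [572.8 234.8] rect [573.5 234.7] [22.  22.4] 51.0
red [366, 249, 37, 33, 372] cen [605.7 317.8] ell [620.  315.3] rect [610.8 317.6] [38.5 32.8] 76.5
red [378, 268, 10, 19, 133] cen [626.6 308.4] ell [627.2 308.9] rect [625.9 307.9] [10.1 22.3] 49.9
spool [415, 95, 37, 31, 749] cen [513.8 461.2] ell [513.1 459.4] rect [512.6 459.4] [38.5 28.6] 60.5
loupetop [405, 172, 21, 22, 355] cen [563.6 400.9] ell [563.5 401. ] rect [563.7 401.2] [22.2 23.3] 54.8
knob [326, 204, 16, 16, 194] cen [531.5 310.9] ell [531.4 310.9] rect [531.6 310.7] [16.8 16.6] 6.2
block [316, 184, 34, 49, 913] cen [529.  311.7] ell [530.1 311.1] rect [530.4 311.1] [29.2 51.7] 66.7
floor [220, 42, 45, 69, 2474] cen [353.9 323.2] ell [353.5 323.1] rect [354.5 322.6] [43.6 64.9] 42.1
floor [215, 118, 42, 45, 1511] cen [400.4 271.5] ell [400.4 271.5] rect [400.5 271.1] [47.6 49.7] 48.6
floor [213, 172, 36, 36, 987] cen [439.5 228. ] ell [439.5 228. ] rect [439.7 227.7] [42.8 40.9] 24.2
yel [131, 247, 42, 41, 1306] cen [449.   82.9] ell [449.1  82.9] rect [449.   82.4] [52.1 53.7] 45.0
```

View pics/w1c.png

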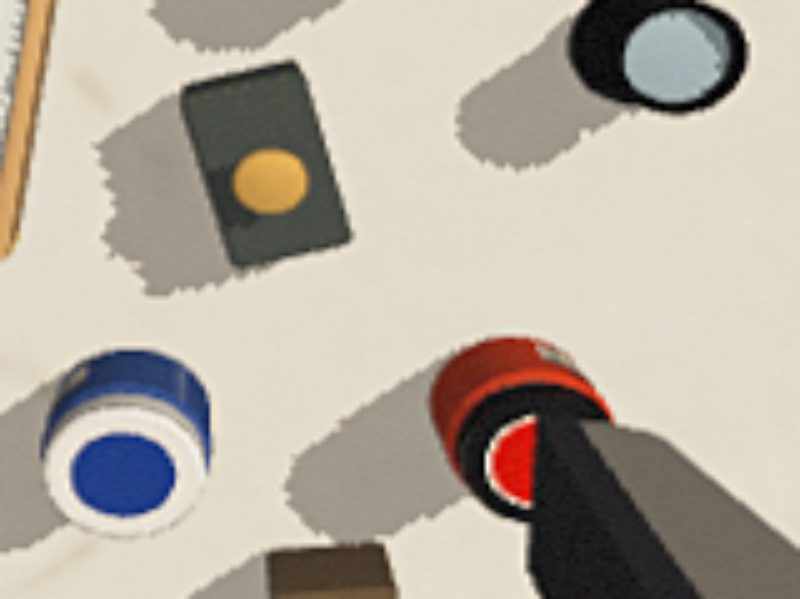

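Call:
send_rows([
  {"delta_pos": [-0.0414,-0.0088,0],"dr": [0,0,0],"fingers": 0.5},
  {"delta_pos": [-0.0414,-0.0089,0],"dr": [0,0,0],"fingers": 0.5},
  {"delta_pos": [0,0,0.04],"dr": [0,0,0],"fingers": 0.5},
  {"delta_pos": [0,0,0.04],"dr": [0,0,0],"fingers": 0.5},
  {"delta_pos": [0,0,0.04],"dr": [0,0,0],"fingers": 0.5},
  {"delta_pos": [0,0,0.03],"dr": [0,0,0],"fingers": 0.5},
  {"delta_pos": [0,0,0.03],"dr": [0,0,0],"fingers": 0.5},
  {"delta_pos": [0,0,0.03],"dr": [0,0,0],"fingers": 0.5},
  {"delta_pos": [0,0,0.02],"dr": [0,0,0],"fingers": 0.5},
  {"delta_pos": [0,0,0.01],"dr": [0,0,0],"fingers": 0.5},
  {"delta_pos": [0,0,0],"dr": [0,0,0],"fingers": 0.5},
  {"delta_pos": [0,0,0],"dr": [0,0,0],"fingers": 0.0},
  {"delta_pos": [0,0,0],"dr": [0,0,0],"fingers": -0.2},
  {"delta_pos": [0,0,0],"dr": [0,0,0],"fingers": -0.4},
  {"delta_pos": [0,0,0],"dr": [0,0,0],"fingers": -1},
  {"delta_pos": [0,0,0],"dr": [0,0,0],"fingers": -1},
  {"delta_pos": [0,0,0],"dr": [0,0,0],"fingers": -1},
])

```text
time: 4.12
eef_pos: [573.4, 234.6, 21.2]
eef_rot: [180.0, 0.0, 141.3]
contact_force: [-1.4, -0.9, 5.7]
finger_gap: 40.4
gripper_force: 30.0
```

Call:
send_rows([
  {"delta_pos": [0,0,-0.02],"dr": [0,0,0],"fingers": -1},
  {"delta_pos": [0,0,-0.03],"dr": [0,0,0],"fingers": -1},
  {"delta_pos": [0,0,-0.03],"dr": [0,0,0],"fingers": -1},
  {"delta_pos": [-0.0094,-0.0278,0],"dr": [0,0,0],"fingers": -1},
  {"delta_pos": [-0.0094,-0.0278,0],"dr": [0,0,0],"fingers": -1},
  {"delta_pos": [-0.0094,-0.0278,0],"dr": [0,0,0],"fingers": -1},
  {"delta_pos": [-0.0094,-0.0278,0],"dr": [0,0,0],"fingers": -1},
  {"delta_pos": [-0.0094,-0.0278,0],"dr": [0,0,0],"fingers": -1},
  {"delta_pos": [-0.0094,-0.0278,0],"dr": [0,0,0],"fingers": -1},
  {"delta_pos": [-0.0094,-0.0278,0],"dr": [0,0,0],"fingers": -1},
  {"delta_pos": [0,0,0],"dr": [0,0,0],"fingers": -1},
  {"delta_pos": [0,0,0],"dr": [0,0,0],"fingers": -1},
])

```text
time: 5.62
eef_pos: [503.2, 42.2, 101.2]
eef_rot: [179.9, 0.0, 141.3]
contact_force: [-0.3, -0.0, -0.8]
finger_gap: 40.0
gripper_force: 30.0
```

```bash
python3 - <<'E'
from h import *
from rig import robot
st=robot.read_state();f=robot.grab_frame("wrist");C=cam(f,st)
print(st["eef_pos"],st["finger_gap"])
K,D,R,c=C;out=f["image"].copy()
g=robot.grab_frame("top");Ct=cam(g);im=g["image"];hsv=cv2.cvtColor(im,cv2.COLOR_BGR2HSV)
y=-38.7+90
for x,yy,r in((503,42,28.5),(448.5,86,28.5)):
    a=np.linspace(0,2*np.pi,60);P=np.c_[x+r*np.cos(a),yy+r*np.sin(a),0*a+22]
    p=cv2.projectPoints(P,cv2.Rodrigues(R.T)[0],-R.T@c,K,D)[0]
    cv2.polylines(out,[np.round(p).astype(int)],True,(0,0,255),1)
cv2.imwrite("pics/w2.png",out)
E
```

```text
[503.20179823  42.24099704 101.24624232] 40.03074922482852
```

View pics/w2.png

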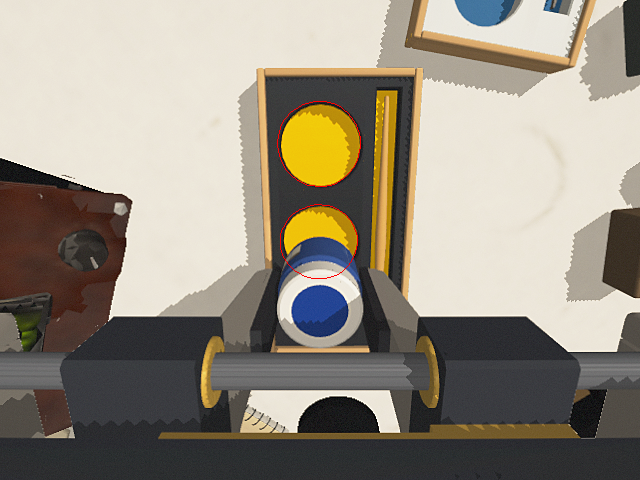

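The projected rims at (503,42) and (448.5,86) match the recesses in the picture: (318,143) and (318,240). I'm lowering the jar.

Call:
send_rows([
  {"delta_pos": [0,0,0.025],"dr": [0,0,0],"fingers": -1},
  {"delta_pos": [0,0,0.02],"dr": [0,0,0],"fingers": -1},
  {"delta_pos": [0,0,0.014],"dr": [0,0,0],"fingers": -1},
  {"delta_pos": [0,0,0.007],"dr": [0,0,0],"fingers": -1},
  {"delta_pos": [0,0,0.003],"dr": [0,0,0],"fingers": -1},
  {"delta_pos": [0,0,0],"dr": [0,0,0],"fingers": -1},
  {"delta_pos": [0,0,0],"dr": [0,0,0],"fingers": -1},
])

```text
time: 6.6
eef_pos: [503.0, 41.5, 32.1]
eef_rot: [180.0, 0.0, 141.3]
contact_force: [0.6, -0.1, -0.4]
finger_gap: 40.3
gripper_force: 30.0
```

Call:
send_rows([
  {"delta_pos": [0,0,0.0008],"dr": [0,0,0],"fingers": -1},
  {"delta_pos": [0,0,0],"dr": [0,0,0],"fingers": 0.0},
  {"delta_pos": [0,0,0],"dr": [0,0,0],"fingers": 0.2},
  {"delta_pos": [0,0,0],"dr": [0,0,0],"fingers": 0.2},
  {"delta_pos": [0,0,-0.02],"dr": [0,0,0],"fingers": 0.2},
  {"delta_pos": [0,0,-0.04],"dr": [0,0,0],"fingers": 0.2},
  {"delta_pos": [0,0,-0.05],"dr": [0,0,0],"fingers": 0.5},
  {"delta_pos": [0.0091,0.0359,0],"dr": [0,0,0],"fingers": 0.5},
  {"delta_pos": [0.0091,0.0359,0],"dr": [0,0,0],"fingers": 0.5},
  {"delta_pos": [0.0091,0.0359,0],"dr": [0,0,0],"fingers": 0.5},
  {"delta_pos": [0.0091,0.0359,0],"dr": [0,0,0],"fingers": 0.5},
  {"delta_pos": [0.0091,0.0359,0],"dr": [0,0,0],"fingers": 0.5},
  {"delta_pos": [0.0091,0.0359,0],"dr": [0,0,0],"fingers": 0.5},
  {"delta_pos": [0.0091,0.0359,0],"dr": [0,0,0],"fingers": 0.5},
  {"delta_pos": [0.0091,0.0359,0],"dr": [0,0,0],"fingers": 0.5},
  {"delta_pos": [0,0,0],"dr": [0,0,0],"fingers": 0.5},
  {"delta_pos": [0,0,0],"dr": [0,0,0],"fingers": 0.5},
])

```text
time: 8.72
eef_pos: [625.2, 309.8, 140.3]
eef_rot: [-179.9, 0.0, 141.2]
contact_force: [0.6, 0.0, -0.4]
finger_gap: 68.7
gripper_force: 0.0
```

```bash
cat > look.py <<'E'
from h import *
from rig import robot
st=robot.read_state();f=robot.grab_frame("wrist");C=cam(f,st);im=f["image"]
hsv=cv2.cvtColor(im,cv2.COLOR_BGR2HSV)
print(st["eef_pos"].round(1),st["eef_rot"].round(1),"gap",st["finger_gap"])
def find(cs,view,z,near,amin=80):
    CC,h=view
    m=np.zeros(h.shape[:2],np.uint8)
    for lo,hi in cs: m|=cv2.inRange(h,lo,hi)
    for s,c,mm in blobs(m>0,amin):
        w=px2w(CC,[c],z)[0,:2]
        if np.hypot(*(w-near))<35:
            ys,xs=np.nonzero(mm);r=cv2.minAreaRect(px2w(CC,np.c_[xs,ys],z)[:,:2].astype(np.float32))
            print(s[4],"cen",w.round(1),"rect",np.round(r[0],1),np.round(r[1],1),round(r[2],1))
W=(C,hsv)
g=robot.grab_frame("top");T=(cam(g),cv2.cvtColor(g["image"],cv2.COLOR_BGR2HSV))
E
python3 - <<'E'
from look import *
cs=[((0,150,60),(8,255,255)),((172,150,60),(179,255,255))]
for v,n in((W,"wrist"),(T,"top")):
    print(n);find(cs,v,52,(626,311))
print("blue placed");find([((105,100,60),(125,255,255))],T,62,(503,42))
E
```

```text
[625.2 309.8 140.3] [-179.9    0.   141.2] gap 68.72275292758738
wrist
396 cen [613.4 324.2] rect [617.8 322.3] [37.4 25.6] 53.6
765 cen [630.7 313.4] rect [630.8 313.5] [23.8 23.1] 51.2
top
blue placed
```

Call:
send_rows([
  {"delta_pos": [-0.0014,0.0052,0.03],"dr": [0,0,0],"fingers": 0.5},
  {"delta_pos": [0,0,0.03],"dr": [0,0,0],"fingers": 0.5},
  {"delta_pos": [0,0,0.03],"dr": [0,0,0],"fingers": 0.5},
  {"delta_pos": [0,0,0.02],"dr": [0,0,0],"fingers": 0.5},
  {"delta_pos": [0,0,0.01],"dr": [0,0,0],"fingers": 0.5},
  {"delta_pos": [0,0,0],"dr": [0,0,0],"fingers": 0.5},
  {"delta_pos": [0,0,0],"dr": [0,0,0],"fingers": 0.0},
  {"delta_pos": [0,0,0],"dr": [0,0,0],"fingers": -0.2},
  {"delta_pos": [0,0,0],"dr": [0,0,0],"fingers": -0.4},
  {"delta_pos": [0,0,0],"dr": [0,0,0],"fingers": -1},
  {"delta_pos": [0,0,0],"dr": [0,0,0],"fingers": -1},
  {"delta_pos": [0,0,0],"dr": [0,0,0],"fingers": -1},
])

```text
time: 10.32
eef_pos: [630.1, 314.3, 21.5]
eef_rot: [180.0, 0.0, 141.3]
contact_force: [-1.2, -0.6, 5.7]
finger_gap: 40.2
gripper_force: 30.0
```

Call:
send_rows([
  {"delta_pos": [0,0,-0.02],"dr": [0,0,0],"fingers": -1},
  {"delta_pos": [0,0,-0.03],"dr": [0,0,0],"fingers": -1},
  {"delta_pos": [0,0,-0.03],"dr": [0,0,0],"fingers": -1},
  {"delta_pos": [0,-0.0292,0],"dr": [0,0,0],"fingers": -1},
  {"delta_pos": [0,-0.0292,0],"dr": [0,0,0],"fingers": -1},
  {"delta_pos": [0,-0.0292,0],"dr": [0,0,0],"fingers": -1},
  {"delta_pos": [0,-0.0292,0],"dr": [0,0,0],"fingers": -1},
  {"delta_pos": [0,-0.0292,0],"dr": [0,0,0],"fingers": -1},
  {"delta_pos": [0,-0.0292,0],"dr": [0,0,0],"fingers": -1},
  {"delta_pos": [0,-0.0292,0],"dr": [0,0,0],"fingers": -1},
  {"delta_pos": [0,-0.0292,0],"dr": [0,0,0],"fingers": -1},
  {"delta_pos": [0,-0.0292,0],"dr": [0,0,0],"fingers": -1},
  {"delta_pos": [-0.001,-0.0292,0],"dr": [0,0,0],"fingers": -1},
  {"delta_pos": [0,0,0],"dr": [0,0,0],"fingers": -1},
  {"delta_pos": [0,0,0],"dr": [0,0,0],"fingers": -1},
])

```text
time: 12.2
eef_pos: [449.0, 86.5, 101.5]
eef_rot: [179.9, 0.1, 141.3]
contact_force: [-0.3, 0.3, -0.7]
finger_gap: 40.7
gripper_force: 30.0
```

Call:
send_rows([
  {"delta_pos": [0,0,0.025],"dr": [0,0,0],"fingers": -1},
  {"delta_pos": [0,0,0.02],"dr": [0,0,0],"fingers": -1},
  {"delta_pos": [0,0,0.014],"dr": [0,0,0],"fingers": -1},
  {"delta_pos": [0,0,0.007],"dr": [0,0,0],"fingers": -1},
  {"delta_pos": [0,0,0.0035],"dr": [0,0,0],"fingers": -1},
  {"delta_pos": [0,0,0],"dr": [0,0,0],"fingers": -1},
  {"delta_pos": [0,0,0],"dr": [0,0,0],"fingers": -1},
  {"delta_pos": [0,0,0],"dr": [0,0,0],"fingers": 0.0},
  {"delta_pos": [0,0,0],"dr": [0,0,0],"fingers": 0.2},
  {"delta_pos": [0,0,0],"dr": [0,0,0],"fingers": 0.2},
  {"delta_pos": [0,0,-0.02],"dr": [0,0,0],"fingers": 0.2},
  {"delta_pos": [0,0,-0.04],"dr": [0,0,0],"fingers": 0.2},
  {"delta_pos": [0,0,-0.04],"dr": [0,0,0],"fingers": 0.2},
  {"delta_pos": [0,0,-0.03],"dr": [0,0,0],"fingers": 0.2},
  {"delta_pos": [0,0,0],"dr": [0,0,0],"fingers": 0.2},
])

```text
time: 14.08
eef_pos: [449.4, 86.2, 163.3]
eef_rot: [179.7, 0.1, 141.3]
contact_force: [1.0, -0.2, -0.6]
finger_gap: 55.1
gripper_force: 0.0
```

Call:
send_rows([
  {"delta_pos": [0.0095,0.0283,0],"dr": [0,0,0],"fingers": 0.2},
  {"delta_pos": [0.0095,0.0283,0],"dr": [0,0,0],"fingers": 0.2},
  {"delta_pos": [0.0095,0.0283,0],"dr": [0,0,0],"fingers": 0.2},
  {"delta_pos": [0.0095,0.0283,0],"dr": [0,0,0],"fingers": 0.2},
  {"delta_pos": [0.0095,0.0283,0],"dr": [0,0,0],"fingers": 0.2},
  {"delta_pos": [0.0095,0.0283,0],"dr": [0,0,0],"fingers": 0.2},
  {"delta_pos": [0.0095,0.0283,0],"dr": [0,0,0],"fingers": 0.2},
  {"delta_pos": [0.0095,0.0283,0],"dr": [0,0,0],"fingers": 0.2},
  {"delta_pos": [0,0,0],"dr": [0,0,-0.137],"fingers": 0.2},
  {"delta_pos": [0,0,0],"dr": [0,0,-0.137],"fingers": 0.2},
  {"delta_pos": [0,0,0],"dr": [0,0,0],"fingers": 0.2},
  {"delta_pos": [0,0,0],"dr": [0,0,0],"fingers": 0.2},
])

```text
time: 15.58
eef_pos: [530.0, 309.5, 160.4]
eef_rot: [-179.9, -0.0, 156.8]
contact_force: [0.8, -0.1, -0.3]
finger_gap: 55.1
gripper_force: 0.0
```

```bash
python3 - <<'E'
from look import *
find([((10,80,80),(25,255,255))],W,47,(531,311))
print("block");find([((0,0,15),(179,120,90))],W,31,(531,311),800)
cv2.imwrite("pics/w3.png",im)
E
```

```text
[530.  309.5 160.4] [-179.9   -0.   156.8] gap 55.05692397063753
334 cen [531.2 311. ] rect [531.3 311. ] [16.9 16.8] 21.2
block
1556 cen [528.1 311.8] rect [530.2 311.5] [28.8 52.3] 66.1
```

View pics/w3.png

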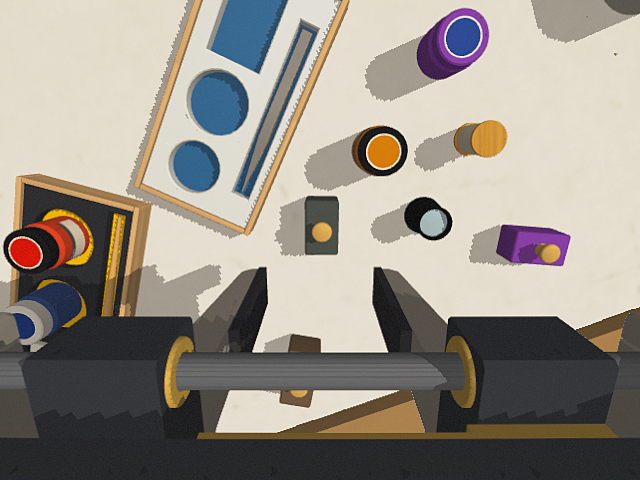

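Call:
send_rows([
  {"delta_pos": [-0.0005,0.0019,0.04],"dr": [0,0,0],"fingers": 0.2},
  {"delta_pos": [0,0,0.04],"dr": [0,0,0],"fingers": 0.2},
  {"delta_pos": [0,0,0.03],"dr": [0,0,0],"fingers": 0.2},
  {"delta_pos": [0,0,0.02],"dr": [0,0,0],"fingers": 0.2},
  {"delta_pos": [0,0,0.0135],"dr": [0,0,0],"fingers": 0.2},
  {"delta_pos": [0,0,0],"dr": [0,0,0],"fingers": 0.2},
  {"delta_pos": [0,0,0],"dr": [0,0,0],"fingers": -0.1},
  {"delta_pos": [0,0,0],"dr": [0,0,0],"fingers": -0.3},
  {"delta_pos": [0,0,0],"dr": [0,0,0],"fingers": -0.5},
  {"delta_pos": [0,0,0],"dr": [0,0,0],"fingers": -1},
  {"delta_pos": [0,0,0],"dr": [0,0,0],"fingers": -1},
  {"delta_pos": [0,0,0],"dr": [0,0,0],"fingers": -1},
])

```text
time: 17.18
eef_pos: [531.8, 311.2, 18.6]
eef_rot: [180.0, 0.0, 157.0]
contact_force: [-0.1, -2.2, 5.7]
finger_gap: 29.8
gripper_force: 30.0
```

Call:
send_rows([
  {"delta_pos": [0,0,-0.01],"dr": [0,0,0],"fingers": -1},
  {"delta_pos": [0,0,-0.02],"dr": [0,0,0],"fingers": -1},
  {"delta_pos": [0,0,-0.025],"dr": [0,0,0],"fingers": -1},
  {"delta_pos": [0,0,-0.025],"dr": [0,0,0],"fingers": -1},
  {"delta_pos": [0.021,-0.0073,0],"dr": [0,0,0],"fingers": -1},
  {"delta_pos": [0.021,-0.0073,0],"dr": [0,0,0],"fingers": -1},
  {"delta_pos": [0.021,-0.0073,0],"dr": [0,0,0],"fingers": -1},
  {"delta_pos": [0.021,-0.0073,0],"dr": [0,0,0],"fingers": -1},
  {"delta_pos": [0.021,-0.0073,0],"dr": [0,0,0],"fingers": -1},
  {"delta_pos": [0.021,-0.0073,0],"dr": [0,0,0],"fingers": -1},
  {"delta_pos": [0.021,-0.0073,0],"dr": [0,0,0],"fingers": -1},
  {"delta_pos": [0.021,-0.0073,0],"dr": [0,0,0],"fingers": -1},
  {"delta_pos": [0,0,0],"dr": [0,0,0.11],"fingers": -1},
  {"delta_pos": [0,0,0],"dr": [0,0,0.11],"fingers": -1},
  {"delta_pos": [0,0,0],"dr": [0,0,0.11],"fingers": -1},
  {"delta_pos": [0,0,0],"dr": [0,0,0.11],"fingers": -1},
  {"delta_pos": [0,0,0],"dr": [0,0,0],"fingers": -1},
  {"delta_pos": [0,0,0],"dr": [0,0,0],"fingers": -1},
])

```text
time: 19.42
eef_pos: [353.9, 323.7, 98.1]
eef_rot: [180.0, -0.0, 131.9]
contact_force: [-0.8, 0.5, -3.4]
finger_gap: 29.7
gripper_force: 30.0
```

```bash
python3 - <<'E'
from look import *
K,D,R,c=C;out=im.copy()
th=np.radians(42);ex=np.array([np.cos(th),np.sin(th)]);ey=np.array([-np.sin(th),np.cos(th)])
def draw(P,col=(0,0,255)):
    p=cv2.projectPoints(np.float64(P),cv2.Rodrigues(R.T)[0],-R.T@c,K,D)[0]
    cv2.polylines(out,[np.round(p).astype(int)],True,col,1)
o=np.array([354.5,323])
draw([[*(o+a*23*ex+b*33*ey),22] for a,b in((1,1),(1,-1),(-1,-1),(-1,1))])
a=np.linspace(0,6.28,50)
for q,r in(((400.5,272),26),((439,229),22.5)): draw(np.c_[q[0]+r*np.cos(a),q[1]+r*np.sin(a),0*a+22])
cv2.imwrite("pics/w4.png",out)
E
```

```text
[353.9 323.7  98.1] [180.   -0.  131.9] gap 29.679151701108587
```

View pics/w4.png

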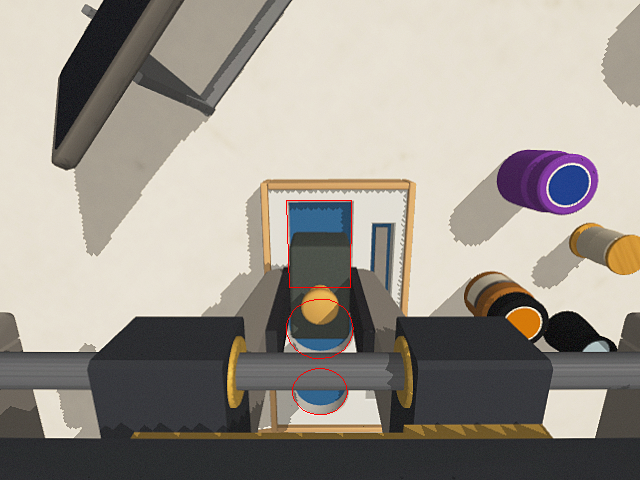

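The drawn recess outline, columns 288–352 and top row 201, sits on the real rectangle, and the weight is centred in it. I'm lowering it.

Call:
send_rows([
  {"delta_pos": [0,0,0.025],"dr": [0,0,0],"fingers": -1},
  {"delta_pos": [0,0,0.02],"dr": [0,0,0],"fingers": -1},
  {"delta_pos": [0,0,0.014],"dr": [0,0,0],"fingers": -1},
  {"delta_pos": [0,0,0.007],"dr": [0,0,0],"fingers": -1},
  {"delta_pos": [0,0,0.003],"dr": [0,0,0],"fingers": -1},
  {"delta_pos": [0,0,0],"dr": [0,0,0],"fingers": -1},
  {"delta_pos": [0,0,0],"dr": [0,0,0],"fingers": -1},
])

```text
time: 20.4
eef_pos: [354.3, 323.8, 29.2]
eef_rot: [179.9, -0.0, 131.8]
contact_force: [0.5, -0.6, -3.1]
finger_gap: 29.7
gripper_force: 30.0
```

Call:
send_rows([
  {"delta_pos": [0,0,0.0006],"dr": [0,0,0],"fingers": -1},
  {"delta_pos": [0,0,0],"dr": [0,0,0],"fingers": -0.2},
  {"delta_pos": [0,0,0],"dr": [0,0,0],"fingers": -0.05},
  {"delta_pos": [0,0,0],"dr": [0,0,0],"fingers": -0.05},
  {"delta_pos": [0,0,-0.02],"dr": [0,0,0],"fingers": -0.05},
  {"delta_pos": [0,0,-0.04],"dr": [0,0,0],"fingers": -0.05},
  {"delta_pos": [0,0,-0.06],"dr": [0,0,0],"fingers": 0.3},
  {"delta_pos": [-0.0102,0.0258,0],"dr": [0,0,0],"fingers": 0.3},
  {"delta_pos": [-0.0102,0.0258,0],"dr": [0,0,0],"fingers": 0.3},
  {"delta_pos": [-0.0102,0.0258,0],"dr": [0,0,0],"fingers": 0.3},
  {"delta_pos": [-0.0102,0.0258,0],"dr": [0,0,0],"fingers": 0.3},
  {"delta_pos": [-0.0102,0.0258,0],"dr": [0,0,0],"fingers": 0.3},
  {"delta_pos": [-0.0102,0.0258,0],"dr": [0,0,0],"fingers": 0.3},
  {"delta_pos": [-0.0102,0.0258,0],"dr": [0,0,0],"fingers": 0.3},
  {"delta_pos": [-0.0102,0.0258,0],"dr": [0,0,0],"fingers": 0.3},
  {"delta_pos": [0,0,0],"dr": [0,0,0],"fingers": 0.3},
  {"delta_pos": [0,0,0],"dr": [0,0,0],"fingers": 0.3},
])

```text
time: 22.52
eef_pos: [561.3, 399.7, 147.7]
eef_rot: [-179.9, -0.0, 131.8]
contact_force: [0.7, -0.1, -0.2]
finger_gap: 60.0
gripper_force: 0.0
```

```bash
python3 - <<'E'
from look import *
for z in(39,34):find([((80,5,90),(110,90,255))],W,z,(563,401))
print("black");find([((0,0,0),(179,255,45))],W,39,(563,401),300)
cv2.imwrite("pics/w5.png",im)
E
```

```text
[561.3 399.7 147.7] [-179.9   -0.   131.8] gap 59.98372104209865
625 cen [563.6 402.4] rect [564. 402.] [22.2 22.9] 41.7
625 cen [564.5 401.5] rect [564.9 401.1] [22.6 23.3] 41.7
black
687 cen [558.2 408.3] rect [561.  405.3] [30.2 37. ] 41.7
```

View pics/w5.png

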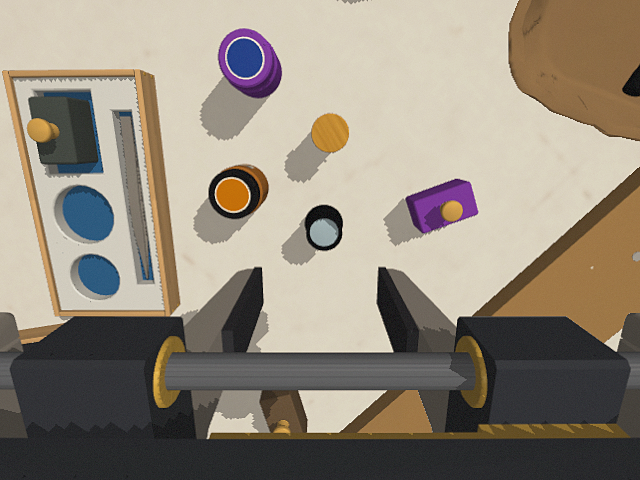

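The weight is seated and upright at (60,130). The loupe is at (323,230), which comes out at about (564,402).

Call:
send_rows([
  {"delta_pos": [0,0.0035,0.03],"dr": [0,0,0],"fingers": 0.3},
  {"delta_pos": [0,0,0.03],"dr": [0,0,0],"fingers": 0.3},
  {"delta_pos": [0,0,0.03],"dr": [0,0,0],"fingers": 0.3},
  {"delta_pos": [0,0,0.025],"dr": [0,0,0],"fingers": 0.3},
  {"delta_pos": [0,0,0.015],"dr": [0,0,0],"fingers": 0.3},
  {"delta_pos": [0,0,0],"dr": [0,0,0],"fingers": 0.3},
  {"delta_pos": [0,0,0],"dr": [0,0,0],"fingers": 0.0},
  {"delta_pos": [0,0,0],"dr": [0,0,0],"fingers": -0.15},
  {"delta_pos": [0,0,0],"dr": [0,0,0],"fingers": -0.3},
  {"delta_pos": [0,0,0],"dr": [0,0,0],"fingers": -1},
  {"delta_pos": [0,0,0],"dr": [0,0,0],"fingers": -1},
  {"delta_pos": [0,0,0],"dr": [0,0,0],"fingers": -1},
])

```text
time: 24.12
eef_pos: [565.4, 402.7, 19.2]
eef_rot: [179.9, 0.0, 131.8]
contact_force: [-0.2, -0.2, 5.6]
finger_gap: 34.9
gripper_force: 30.0
```

Call:
send_rows([
  {"delta_pos": [0,0,-0.02],"dr": [0,0,0],"fingers": -1},
  {"delta_pos": [0,0,-0.03],"dr": [0,0,0],"fingers": -1},
  {"delta_pos": [0,0,-0.03],"dr": [0,0,0],"fingers": -1},
  {"delta_pos": [0.0016,-0.0263,0],"dr": [0,0,0],"fingers": -1},
  {"delta_pos": [0.0016,-0.0263,0],"dr": [0,0,0],"fingers": -1},
  {"delta_pos": [0.0016,-0.0263,0],"dr": [0,0,0],"fingers": -1},
  {"delta_pos": [0.0016,-0.0263,0],"dr": [0,0,0],"fingers": -1},
  {"delta_pos": [0.0016,-0.0263,0],"dr": [0,0,0],"fingers": -1},
  {"delta_pos": [0.0016,-0.0263,0],"dr": [0,0,0],"fingers": -1},
  {"delta_pos": [0.0016,-0.0263,0],"dr": [0,0,0],"fingers": -1},
  {"delta_pos": [0.0016,-0.0263,0],"dr": [0,0,0],"fingers": -1},
  {"delta_pos": [0,0,0],"dr": [0,0,0],"fingers": -1},
  {"delta_pos": [0,0,0.025],"dr": [0,0,0],"fingers": -1},
  {"delta_pos": [0,0,0.02],"dr": [0,0,0],"fingers": -1},
  {"delta_pos": [0,0,0.014],"dr": [0,0,0],"fingers": -1},
  {"delta_pos": [0,0,0.007],"dr": [0,0,0],"fingers": -1},
  {"delta_pos": [0,0,0.003],"dr": [0,0,0],"fingers": -1},
  {"delta_pos": [0,0,0],"dr": [0,0,0],"fingers": -1},
  {"delta_pos": [0,0,0],"dr": [0,0,0],"fingers": -1},
])

```text
time: 26.5
eef_pos: [399.8, 272.1, 29.6]
eef_rot: [179.9, 0.0, 131.8]
contact_force: [0.6, -0.6, 0.6]
finger_gap: 35.2
gripper_force: 30.0
```

Call:
send_rows([
  {"delta_pos": [0,0,0.0005],"dr": [0,0,0],"fingers": -1},
  {"delta_pos": [0,0,0],"dr": [0,0,0],"fingers": 0.0},
  {"delta_pos": [0,0,0],"dr": [0,0,0],"fingers": 0.1},
  {"delta_pos": [0,0,0],"dr": [0,0,0],"fingers": 0.1},
  {"delta_pos": [0,0,-0.02],"dr": [0,0,0],"fingers": 0.1},
  {"delta_pos": [0,0,-0.04],"dr": [0,0,0],"fingers": 0.1},
  {"delta_pos": [0,0,-0.06],"dr": [0,0,0],"fingers": 0.3},
  {"delta_pos": [0.008,0.0263,0],"dr": [0,0,0],"fingers": 0.3},
  {"delta_pos": [0.008,0.0263,0],"dr": [0,0,0],"fingers": 0.3},
  {"delta_pos": [0.008,0.0263,0],"dr": [0,0,0],"fingers": 0.3},
  {"delta_pos": [0.008,0.0263,0],"dr": [0,0,0],"fingers": 0.3},
  {"delta_pos": [0.008,0.0263,0],"dr": [0,0,0],"fingers": 0.3},
  {"delta_pos": [0.008,0.0263,0],"dr": [0,0,0],"fingers": 0.3},
  {"delta_pos": [0.008,0.0263,0],"dr": [0,0,0],"fingers": 0.3},
  {"delta_pos": [0.008,0.0263,0],"dr": [0,0,0],"fingers": 0.3},
  {"delta_pos": [0,0,0],"dr": [0,0,0],"fingers": 0.3},
  {"delta_pos": [0,0,0],"dr": [0,0,0],"fingers": 0.3},
])

```text
time: 28.62
eef_pos: [513.3, 458.6, 148.2]
eef_rot: [-179.9, 0.0, 131.7]
contact_force: [-0.5, -0.5, -0.5]
finger_gap: 59.6
gripper_force: 0.0
```

```bash
python3 - <<'E'
from look import *
for v in(W,T):find([((10,110,100),(25,255,255))],v,40,(514,460));print()
E
```

```text
[513.3 458.6 148.2] [-179.9    0.   131.7] gap 59.63193257786253
1075 cen [513.1 465.6] rect [512.5 466.7] [27.9 34.3] 41.7
```

Call:
send_rows([
  {"delta_pos": [0.0032,0.0038,0.03],"dr": [0,0,0],"fingers": 0.3},
  {"delta_pos": [0,0,0.03],"dr": [0,0,0],"fingers": 0.3},
  {"delta_pos": [0,0,0.03],"dr": [0,0,0],"fingers": 0.3},
  {"delta_pos": [0,0,0.025],"dr": [0,0,0],"fingers": 0.3},
  {"delta_pos": [0,0,0.015],"dr": [0,0,0],"fingers": 0.3},
  {"delta_pos": [0,0,0],"dr": [0,0,0],"fingers": 0.3},
  {"delta_pos": [0,0,0],"dr": [0,0,0],"fingers": 0.0},
  {"delta_pos": [0,0,0],"dr": [0,0,0],"fingers": -0.15},
  {"delta_pos": [0,0,0],"dr": [0,0,0],"fingers": -0.3},
  {"delta_pos": [0,0,0],"dr": [0,0,0],"fingers": -0.45},
  {"delta_pos": [0,0,0],"dr": [0,0,0],"fingers": -1},
  {"delta_pos": [0,0,0],"dr": [0,0,0],"fingers": -1},
  {"delta_pos": [0,0,0],"dr": [0,0,0],"fingers": -1},
])

```text
time: 30.35
eef_pos: [514.7, 464.9, 19.3]
eef_rot: [180.0, -0.0, 131.8]
contact_force: [-0.5, -1.0, 5.2]
finger_gap: 28.3
gripper_force: 30.0
```

```bash
python3 - <<'E'
from look import *
a=cv2.resize(im[180:420,180:460],None,fx=1.4,fy=1.4)
s=robot.grab_frame("scene")["image"][150:340,200:440]
s=cv2.resize(s,(400,336))
cv2.imwrite("pics/w6.png",np.hstack([a[:336],s]))
E
```

```text
[514.7 464.9  19.3] [180.   -0.  131.8] gap 28.284102512680416
```

View pics/w6.png

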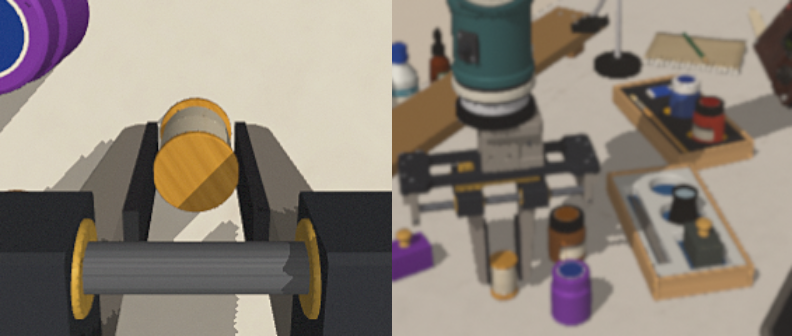

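The spool is gripped upright (left half). The right half shows both jars, the weight and the loupe seated.

Call:
send_rows([
  {"delta_pos": [0,0,-0.02],"dr": [0,0,0],"fingers": -1},
  {"delta_pos": [0,0,-0.035],"dr": [0,0,0],"fingers": -1},
  {"delta_pos": [0,0,-0.035],"dr": [0,0,0],"fingers": -1},
  {"delta_pos": [-0.0125,-0.0214,0],"dr": [0,0,0],"fingers": -1},
  {"delta_pos": [-0.0125,-0.0214,0],"dr": [0,0,0],"fingers": -1},
  {"delta_pos": [-0.0125,-0.0214,0],"dr": [0,0,0],"fingers": -1},
  {"delta_pos": [-0.0125,-0.0214,0],"dr": [0,0,0],"fingers": -1},
  {"delta_pos": [-0.0125,-0.0214,0],"dr": [0,0,0],"fingers": -1},
  {"delta_pos": [-0.0125,-0.0214,0],"dr": [0,0,0],"fingers": -1},
  {"delta_pos": [-0.0125,-0.0214,0],"dr": [0,0,0],"fingers": -1},
  {"delta_pos": [-0.0125,-0.0214,0],"dr": [0,0,0],"fingers": -1},
  {"delta_pos": [-0.0125,-0.0214,0],"dr": [0,0,0],"fingers": -1},
  {"delta_pos": [-0.0125,-0.0214,0],"dr": [0,0,0],"fingers": -1},
  {"delta_pos": [0,0,0],"dr": [0,0,0],"fingers": -1},
  {"delta_pos": [0,0,0.035],"dr": [0,0,0],"fingers": -1},
  {"delta_pos": [0,0,0.02],"dr": [0,0,0],"fingers": -1},
  {"delta_pos": [0,0,0.014],"dr": [0,0,0],"fingers": -1},
  {"delta_pos": [0,0,0.007],"dr": [0,0,0],"fingers": -1},
  {"delta_pos": [0,0,0.003],"dr": [0,0,0],"fingers": -1},
  {"delta_pos": [0,0,0],"dr": [0,0,0],"fingers": -1},
])

```text
time: 33.0
eef_pos: [438.4, 229.1, 30.0]
eef_rot: [180.0, 0.0, 131.8]
contact_force: [0.4, 0.7, 0.6]
finger_gap: 28.2
gripper_force: 30.0
```

Call:
send_rows([
  {"delta_pos": [0,0,0.0007],"dr": [0,0,0],"fingers": -1},
  {"delta_pos": [0,0,0],"dr": [0,0,0],"fingers": -0.1},
  {"delta_pos": [0,0,0],"dr": [0,0,0],"fingers": 0.0},
  {"delta_pos": [0,0,0],"dr": [0,0,0],"fingers": 0.0},
  {"delta_pos": [0,0,-0.02],"dr": [0,0,0],"fingers": 0.0},
  {"delta_pos": [0,0,-0.04],"dr": [0,0,0],"fingers": 0.0},
  {"delta_pos": [0,0,-0.05],"dr": [0,0,0],"fingers": 0.3},
  {"delta_pos": [0,0,-0.05],"dr": [0,0,0],"fingers": 0.3},
  {"delta_pos": [0,0,-0.05],"dr": [0,0,0],"fingers": 0.3},
  {"delta_pos": [0,0,-0.03],"dr": [0,0,0],"fingers": 0.3},
  {"delta_pos": [-0.03,0.05,0],"dr": [0,0,0],"fingers": 0.3},
  {"delta_pos": [-0.03,0.05,0],"dr": [0,0,0],"fingers": 0.3},
  {"delta_pos": [-0.03,0.05,0],"dr": [0,0,0],"fingers": 0.3},
  {"delta_pos": [0,0,0],"dr": [0,0,0],"fingers": 0.3},
  {"delta_pos": [0,0,0],"dr": [0,0,0],"fingers": 0.3},
  {"delta_pos": [0,0,0],"dr": [0,0,0],"fingers": 0.3},
])

```text
time: 35.0
eef_pos: [608.8, 261.7, 269.6]
eef_rot: [180.0, -0.0, 131.8]
contact_force: [-0.2, 0.3, -0.5]
finger_gap: 59.7
gripper_force: 0.0
```

```bash
python3 - <<'E'
from look import *
cv2.imwrite("pics/w7.png",im)
find([((105,100,60),(125,255,255))],W,62,(503,42))
find([((0,150,60),(8,255,255)),((172,150,60),(179,255,255))],W,62,(448.5,86))
find([((10,110,100),(25,255,255))],W,50,(439,229))
find([((10,110,100),(25,255,255))],W,57,(354.5,323))
find([((80,5,90),(110,90,255))],W,48,(400.5,272))
E
```

```text
[608.8 261.7 269.6] [180.   -0.  131.8] gap 59.66412709856931
556 cen [509.1  75.8] rect [507.5  71.3] [40.5 39.2] 80.2
304 cen [502.   42.1] rect [502.3  41.6] [23.6 22.6] 41.8
338 cen [460.3 108.7] rect [457.6 105.2] [28.3 39.4] 67.7
349 cen [448.8  85.8] rect [448.8  85.7] [22.6 23.9] 81.3
712 cen [442.1 231.2] rect [444.2 232.7] [39.4 28.7] 36.9
442 cen [401.3 272.9] rect [401.4 272.7] [21.6 23.7] 35.4
```

View pics/w7.png

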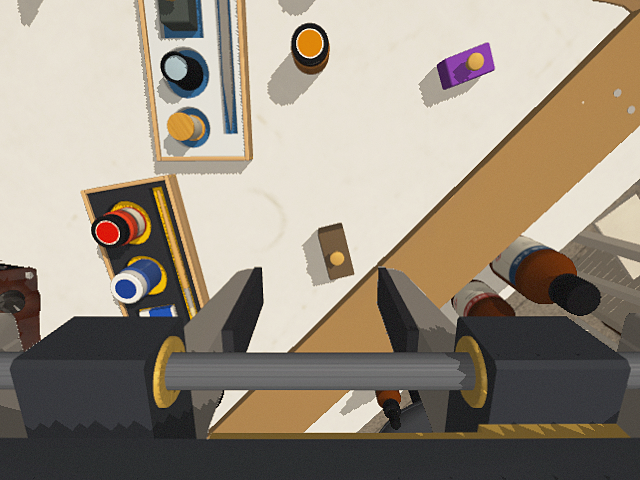

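All five pieces stand upright in their recesses: jars at (110,230) and (130,285), spool (187,127), loupe (182,70), weight (180,15). The measured tops of both jars and the loupe are within 1 mm of the recess centres, and the spool is within about 4 mm. The ochre jar and the brown weight were not touched. I'm handing the job in.

```bash
python3 -c "
from rig import robot
print(robot.sign_off())"
```

```text
the job is handed in; nothing more can be done
None
```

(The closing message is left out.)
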